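Kickstand down, then hold the bike stub upright

ROBOT

A 6-joint arm with a two-finger parallel gripper is mounted at the origin on a cart in front of the work surface, level with it; the furniture and walls round the work are solid. World frame = base frame: x ahead of the robot, y to its left, z up, the work surface at z = 0. Lengths are in m, angles in rad, forces in N, time in s.
With the tool pointing down it reaches from about 0.25 to 0.775 m from the base axis. Payload 4 kg.
Tool frame: the origin (TCP) lies on the centre line of the jaws, within the pads' length; the fingertips stand 14 mm ahead of it and the grasp point (between the pads) lies 5 mm behind it (robot.tcp_to_tips is the distance from the TCP to the fingertips, in m); z points along the fingers, y is the line along which they close (so a half turn about z gives the same grasp; the last joint's range is limited). The gripper opens to 94 mm and grips with 3 to 60 N. Pads are 16 mm wide; open, the fingers measure 119 mm over their backs; the gripper's body (75 mm by 177 mm) begins 78 mm behind the grasp point.
Start: joints at [1.073, 0.087, 1.371, -0, 1.684, -0.103], TCP at [0.212, 0.508, 0.22] pointing down, gripper open.
Joint ranges: [-3.1, 3.1], [-0.76, 2.03], [0.27, 2.55], [-1.08, 4.22], [0.17, 2.65], [-2.57, 2.57]. Speed limits (rad/s): [2.79, 2.79, 3.14, 3.14, 3.14, 3.14].

INTERFACE

Orientations are given as [roll, pitch, yaw] about the fixed x, y, z axes, in that order (R = Rz(yaw) Ry(pitch) Rx(roll)).
In Python, from bench import robot gives the robot as it stands.
- The arm moves only by the tool carry_out, never from a script. Its argument "increments" is a list of rows, each a list of 3 entries, a list of its own where there are three numbers: the closure in counts, from 0 (fully open) to 255 (shut), then the shift along the tool's x, y, z in mm, then the turn about the tool's z in degrees. In form: [[fingers, [dx, dy, dz], twist], ...]. A call has 1 to 8 rows; each row shifts and turns the commanded pose from where the row before left it, along the tool's axes as they then stand; what a row does not reach is not made up. A row lasts 1/10 s, in which the tool goes at most 50 mm and 8.59 degrees, less where a joint would pass 70% of its speed; a pose out of reach is approached as far as the arm can. A call with a gripper value outside its range is refused whole. The fingers move at their own pace and stop on an object; the grip force is fixed at half the most. Time passes only in rows, so rows that do not move let the fingers close. It gives the time, the measured TCP pose, the force, the opening and the grip force at its end, in the units of the state.
- robot.get_obs(): the state, without advancing time (a new reading comes with each control period).
- robot.snapshot(name): name is "scene" or "top"; returns the picture (400x640x3 uint8, blue, green, red); there is no depth.
- robot.get_calibration(name): a dict with "vfov" (degrees; the focal length in pixels is half the picture's height over the tangent of half this angle, whatever the lens; pixels are square), "cx", "cy" (the principal point, pixels), "T" (4x4, takes a point from camera to world coordinates). Camera axes: x right, y down, z forward; pixel columns grow to the right and rows downward; lengths in m; the calibration is good to about 2 mm. A picture is of the moment at which its call begins. get_calibration takes no time and is no camera call.
- robot.close_job(): hands the job in; it is judged then, once.
The state is a dict: "time": time; "joint_positions": joint angles; "qvel": joint speeds; "joint_torque": joint torques, N m; "tool_pos": TCP position; "ee_rot": TCP orientation; "wrist_force": force on the tool from outside, world axes, zero at the start; "wrist_torque": the same for the moment, N m; "width": finger opening in m; "finger_force": force on a finger pad.
Only numpy, scipy, OpenCV 4.12 (cv2) and the standard library are available. Lean on these libraries where they do the work, as an engineer would, in place of code of your own. Each camera call takes 0.05 s, during which the arm holds its last target. There are 200 camera calls.

TASK

The frame stub of the delivery bike leans back against the rest of its rocker fixture with its kickstand folded up. While it leans there, flip the kickstand down past its spring's centre until it snaps fully down; then grip the top tube, bring the frame upright and keep holding it there so that a colleague can check the foot's clearance: the program finishes still gripping the tube, with the frame upright and still. Leave the loose things around it where they are.

Things in the scene. Friction and masses are not known exactly. Their poses are not given: they have to be found in the camera images.
- fixture: Fixed grey steel rocker fixture carrying a bike frame stub. Base plate x -32..118, y -100..100, z 0..10 mm in its own frame; bearing blocks 50 mm high at y = +-62 mm. The rest, a post with a rubber pad 135 mm high, stands at x 62..102, y +-17 mm. Origin: on the bench, under the middle of the tilt axis; its -x side faces roughly to the robot.
- tilt_axis (a point): Middle of the horizontal tilt axis of the frame stub, 30 mm above the fixture's origin; the axis runs along the fixture's y. The stub is a 28 mm upright grey seat tube above a wheel hub (axle along x, 85 mm above this axis), with two short chain stay stubs pointing to -y and the top tube across its top.
- frame (a joint): Tilt of the frame stub about the tilt axis, rad: 0 = upright; positive = leaning to the fixture's +x (away from the robot), up to 0.32 where it lies against the rest; negative = tipped to the kickstand side, stop at -0.12. About 0.9 kg, top heavy and heavier on the +x side, freely hinged: it tips unless it is held.
- top_tube (a point): Round grey tube, 22 mm diameter, 120 mm long, fixed across the top of the frame stub, parallel to the tilt axis and 190 mm above it (220 mm above the bench when upright). Origin: its centre; its y axis runs along the tube. It leans with the frame. Grip it here, at the middle or either half; the seat tube meets it from below at its middle.
- kickstand (a joint): Swing of the kickstand on the frame, rad: 0 = folded up (leg points to the frame's +y, its end raised 0.15 rad above level), 1.75 = fully down (leg straight down along the frame). A bistable spring drives it away from 0.8 to the nearer stop: about 4 N pressed down 70 mm out from the pivot starts it off the upper stop, and beyond about 0.9 it snaps down by itself.
- kick_pivot (a point): Centre of the kickstand's pivot, on the end of the hub on the fixture's -x side: 57 mm to -x of the frame's middle plane and 85 mm above the tilt axis (measured in the frame, leaning with it). Axes: those of the frame (x = hub axle, the kickstand's hinge axis; y = along the tilt axis). The tension spring lies 17 mm outward (-x), from y -32 to +30 mm.
- kick_foot (a point): Centre of the rubber foot at the end of the kickstand leg, 99 mm from the pivot. The leg is a flat steel bar, 14 mm wide (along the hinge axis) and 10 mm thick; the foot is 22 x 16 x 16 mm. Moves with the kickstand.
- tape: Roll of brown parcel tape, 96 mm diameter, 48 mm high, loose bystander lying at the right of the fixture. Origin: centre of its underside.
- rubber_stamp: Wood-handled hand stamp standing on its 22 x 50 mm block, 74 mm high, at the left of the fixture, loose bystander. Origin: centre of its underside.
- spanner: Steel spanner 150 mm long lying flat in front of the fixture, loose bystander. Origin: centre of its underside.
- cutter: Yellow box cutter 156 mm long, 15 mm high, lying flat beside the tape at the right of the fixture, loose bystander. Origin: centre of its underside.
- carton: White carton 150 x 225 x 42 mm, loose bystander to the right. Origin: centre of its underside.

How it is judged:
By the outcome, as a careful person would: the job done as asked, in the order asked, and still so for the second after the job is handed in, while the arm keeps its last pose, push and grip.
It also fails if it takes over 48 s, if anything falls off the work surface, if the arm or the gripper's body presses on something with over 40 N, if the wrist force passes 120 N, or if a joint passes its speed limit or range.

## Working session

There is one attempt and no reset: what is moved stays moved. The work goes in short steps, Python scripts to look and compute and a tool call to move; the robot and the scene stay as the last step left them, time stands still between calls to the robot, and variables do not carry over. Pictures are saved under pics/ and viewed, at most 10 in all, crops included, and the job is handed in when it is done.

Besides the shell and the picture viewer there is one more tool, called after "Call:" as name([rows], argument=value, ...), one row to a line, values as JSON. carry_out: Moves the arm, as the interface text tells. Its arguments: {"type":"object","properties":{"increments":{"type":"array","items":{"type":"array"}}},"required":["increments"]}

```bash
mkdir -p pics
python3 - <<'E'
from bench import robot
import cv2
for n in("scene","top"):
    cv2.imwrite(f"pics/{n}0.png",robot.snapshot(n)); c=robot.get_calibration(n); print(n,c)
print(robot.get_obs())
E
```

```text
scene {'vfov': 50.94085191459625, 'cx': 317.8440767133411, 'cy': 204.9211475591412, 'T': array([[-8.72394779e-01, -3.21925245e-01,  3.67819910e-01,
         3.74272921e-04],
       [-4.88458352e-01,  5.45945900e-01, -6.80699282e-01,
         1.01582695e+00],
       [ 1.83245116e-02, -7.73503207e-01, -6.33527427e-01,
         1.11762674e+00],
       [ 0.00000000e+00,  0.00000000e+00,  0.00000000e+00,
         1.00000000e+00]])}
top {'vfov': 51.49485532647885, 'cx': 321.9162843707639, 'cy': 197.1629687140433, 'T': array([[-0.04015554, -0.97892737,  0.20022173,  0.29156428],
       [-0.99919221,  0.03965499, -0.00651152, -0.01992953],
       [-0.00156549, -0.20032147, -0.97972897,  1.42774797],
       [ 0.        ,  0.        ,  0.        ,  1.        ]])}
{'time': 0.1, 'joint_positions': array([ 1.07289041e+00,  8.78603224e-02,  1.37207162e+00,  1.88974275e-05,
        1.68362809e+00, -1.03105854e-01]), 'qvel': array([-0.00065402, -0.00287914, -0.0014432 , -0.00196903,  0.00025859,
        0.00122442]), 'joint_torque': array([ 2.47960772e-03, -3.41251552e+01, -3.03302014e+01,  7.19899801e-02,
        3.03295429e-02, -9.72342173e-05]), 'tool_pos': array([0.21131982, 0.50727676, 0.21844855]), 'ee_rot': array([-3.13963765e+00, -2.21170868e-04,  2.74679448e+00]), 'wrist_force': array([0.35615518, 0.09546699, 1.00766374]), 'wrist_torque': array([-0.04276616, -0.03882442,  0.00520921]), 'finger_force': 0.0, 'width': 0.09405531347766792}
```

View pics/scene0.png

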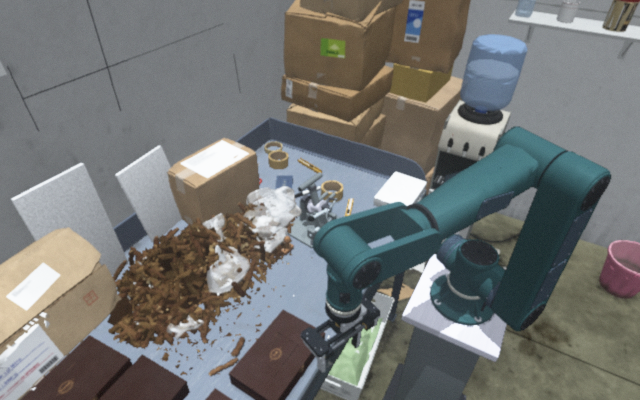

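View pics/top0.png

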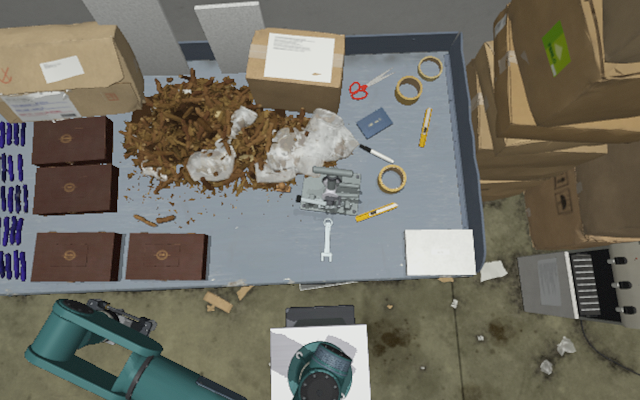

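The top view shows the fixture near (330,195), with the spanner at (327,240), the cutter at (377,211) and the tape at (392,180). In the scene view the fixture is near (318,205). I'll crop both.

Run:
```python
import cv2,numpy as np
t=cv2.imread("pics/top0.png")[155:225,280:380]; s=cv2.imread("pics/scene0.png")[170:250,280:370]
a=cv2.resize(t,(800,560),interpolation=cv2.INTER_CUBIC); cv2.imwrite("pics/tc.png",a)
cv2.imwrite("pics/sc.png",cv2.resize(s,None,fx=7,fy=7,interpolation=cv2.INTER_CUBIC))
```

```text
(no output)
```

View pics/tc.png

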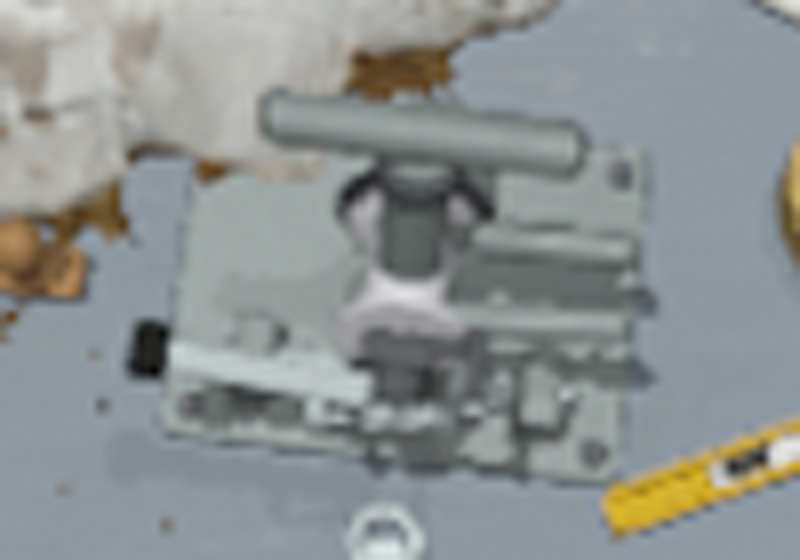

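View pics/sc.png

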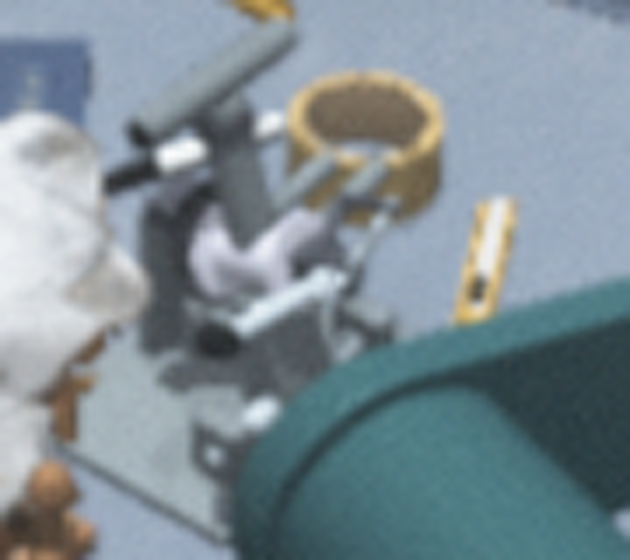

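The zoomed top view gives these crop positions:
- plate corners at (165,432), (620,480) and (645,150)
- tube ends at (265,115) and (582,147)
- foot at (150,348)
- stamp knob at (40,270)

In the scene crop the tube runs from (140,130) to (290,38), and the foot is at (215,338).

```bash
cat > h.py <<'E'
import numpy as np
from bench import robot
from scipy.spatial.transform import Rotation as R
def ray(n,u,v):
    c=robot.get_calibration(n); f=200/np.tan(np.radians(c['vfov']/2)); T=np.array(c['T'])
    return T[:3,3], T[:3,:3]@np.array([(u-c['cx'])/f,(v-c['cy'])/f,1])
def plane(n,u,v,z):
    o,d=ray(n,u,v); return o+d*(z-o[2])/d[2]
def proj(n,p):
    c=robot.get_calibration(n); f=200/np.tan(np.radians(c['vfov']/2)); T=np.array(c['T'])
    q=T[:3,:3].T@(np.array(p)-T[:3,3]); return f*q[0]/q[2]+c['cx'],f*q[1]/q[2]+c['cy']
E
python3 - <<'E'
from h import *
tc=lambda u,v,z:plane("top",280+u/8-.44,155+v/8-.44,z)
sc=lambda u,v,z:plane("scene",280+u/7-.43,170+v/7-.43,z)
fl,fr,br=[tc(*p,.01) for p in((165,432),(620,480),(645,150))]
print("corners",fl,fr,br,np.linalg.norm(fl-fr),np.linalg.norm(fr-br))
t1,t2=tc(265,115,.21),tc(582,147,.21); print("tube",t1,t2,np.linalg.norm(t1-t2),(t1+t2)/2)
print("tube scene",sc(140,132,.21),sc(288,38,.21))
print("foot",tc(150,348,.143),sc(215,338,.143),"stamp",tc(40,270,.065),sc(50,495,.065))
yd=fl-fr; yaw=np.arctan2(yd[1],yd[0])-np.pi/2; td=t1-t2
print("yaw plate",yaw,"side",np.arctan2(*(br-fr)[1::-1]),"tube",np.arctan2(td[1],td[0])-np.pi/2)
yw=np.arctan2(td[1],td[0])-np.pi/2
for y in(yaw,yw):
  Rz=R.from_euler('z',y).as_matrix()
  print("origin est",*[(p-Rz@np.array(l))[:2] for p,l in((fl,[-.032,.1,.01]),(fr,[-.032,-.1,.01]),(br,[.118,-.1,.01]),((t1+t2)/2,[.0598,0,.21]),(tc(150,348,.143),[-.0227,.098,.143]))])
E
```

```text
corners [0.54401671 0.047622   0.01      ] [ 0.51500169 -0.14836238  0.01      ] [ 0.66171994 -0.16780287  0.01      ] 0.19812053984471364 0.14800060144267702
tube [ 0.62907339 -0.00350246  0.21      ] [ 0.61164441 -0.12314849  0.21      ] 0.1209088169428885 [ 0.6203589  -0.06332548  0.21      ]
tube scene [ 0.62921923 -0.0074408   0.21      ] [ 0.60433462 -0.11886076  0.21      ]
foot [0.55424946 0.04620822 0.143     ] [0.55402814 0.04505369 0.143     ] stamp [0.60557746 0.09555474 0.065     ] [0.60995072 0.11587493 0.065     ]
yaw plate -0.14697996755314224 side -0.13173478355894022 tube -0.1446537336799285
origin est [ 0.56102654 -0.05598623] [ 0.56130179 -0.05412704] [ 0.55963736 -0.05159982] [ 0.56120367 -0.05456769] [ 0.56235247 -0.05405958]
origin est [ 0.56126751 -0.05594638] [ 0.56108245 -0.05401959] [ 0.55936733 -0.0518376 ] [ 0.56118345 -0.05470532] [ 0.5625857  -0.05404046]
```

Call:
carry_out([
  [255, [0, 0, -40], -7.2],
  [255, [0, 0, -40], -7.2],
  [255, [-31, -33, 0], 0],
  [255, [-31, -33, 0], 0],
  [255, [-31, -33, 0], 0],
  [255, [-31, -33, 0], 0],
  [255, [-31, -33, 0], 0],
  [255, [-31, -33, 0], 0],
])

```text
time: 0.9
tool_pos: [0.3678, 0.2835, 0.2991]
ee_rot: [-3.141, -0.0, 2.998]
wrist_force: [-0.1, 0.3, 0.7]
width: 0.0333
finger_force: 0.0
```

Call:
carry_out([
  [255, [-31, -33, 0], 0],
  [255, [-31, -33, 0], 0],
  [255, [-31, -33, 0], 0],
  [255, [-31, -33, 0], 0],
  [255, [-31, -33, 0], 0],
  [255, [-31, -33, 0], 0],
  [255, [-31, -33, 0], 0],
])

```text
time: 1.6
tool_pos: [0.5497, 0.0238, 0.2989]
ee_rot: [3.141, -0.001, 2.998]
wrist_force: [0.4, -0.2, 0.3]
width: 0.0008
finger_force: 0.0
```

```bash
cat >> h.py <<'E'
def fx(p):
    d=R.from_euler('z',-.144).as_matrix().T@(np.array(p)-[.561,-.0545,0]); return d
def st():
    o=robot.get_obs(); print("t",o['time'],"fix",np.round(fx(o['tool_pos'])*1e3,1),"rot",np.round(o['ee_rot'],3),"F",np.round(o['wrist_force'],1),"w",o['width'],"ff",o['finger_force'])
E
python3 -c "
from h import *
st()"
```

```text
t 1.6 fix [-22.4  75.8 298.9] rot [ 3.141e+00 -1.000e-03  2.998e+00] F [ 0.4 -0.2  0.3] w 0.0008327003978736397 ff 0.0
```

Call:
carry_out([
  [255, [0, -4, 40], 0],
  [255, [0, 0, 40], 0],
  [255, [0, 0, 35], 0],
  [255, [0, 0, 12], 0],
  [255, [1, 0, 4], 0],
  [255, [2, 0, 5], 0],
  [255, [2, 0, 5], 0],
])

```text
time: 2.3
tool_pos: [0.5447, 0.0224, 0.1606]
ee_rot: [3.141, 0.004, 2.998]
wrist_force: [-0.0, 0.4, -0.2]
width: 0.0005
finger_force: 0.2
```

Run:
```python
from h import *
import cv2
st()
t=robot.snapshot("top")[155:225,280:380]; s=robot.snapshot("scene")[170:250,280:370]
cv2.imwrite("pics/c1.png",np.hstack([cv2.resize(t,(400,280)),cv2.resize(s,(315,280))]))
```

```text
t 2.3 fix [-27.2  73.7 160.6] rot [3.141 0.004 2.998] F [-0.   0.4 -0.2] w 0.0005389959313183354 ff 0.23574260887244236
```

View pics/c1.png

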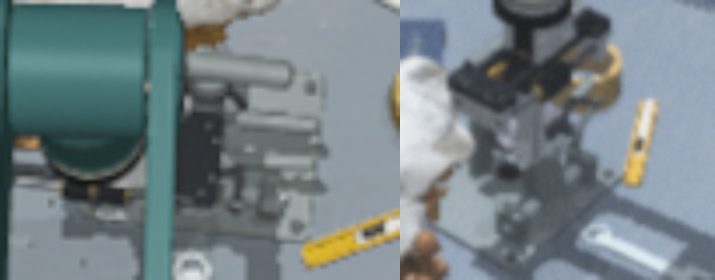

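The arm hides much of the top view. In the scene view the finger is just above the leg near (525,140), and the foot is at (508,172). Next I press down in steps.

Call:
carry_out([
  [255, [0, 0, 4], 0],
  [255, [0, 0, 4], 0],
  [255, [0, 0, 4], 0],
  [255, [1, 0, 4], 0],
])

```text
time: 2.8
tool_pos: [0.5423, 0.0229, 0.1428]
ee_rot: [3.141, -0.0, 2.998]
wrist_force: [-2.7, 0.6, 3.8]
width: 0.0006
finger_force: 2.1
```

Call:
carry_out([
  [255, [2, 0, 5], 0],
  [255, [2, 0, 5], 0],
  [255, [2, 0, 5], 0],
])

```text
time: 3.1
tool_pos: [0.5369, 0.0224, 0.1269]
ee_rot: [-3.14, 0.001, 2.998]
wrist_force: [1.0, -0.7, 1.6]
width: 0.0006
finger_force: 0.9
```

Call:
carry_out([
  [255, [2, 0, 5], 0],
  [255, [2, 0, 5], 0],
  [255, [2, 0, 5], 0],
])

```text
time: 3.4
tool_pos: [0.5306, 0.024, 0.1117]
ee_rot: [3.142, -0.0, 2.998]
wrist_force: [0.5, -0.4, 0.8]
width: 0.0007
finger_force: 0.3
```

Call:
carry_out([
  [255, [2, 0, 6], 0],
  [255, [2, 0, 6], 0],
  [255, [2, 0, 6], 0],
])

```text
time: 3.7
tool_pos: [0.5244, 0.0245, 0.0937]
ee_rot: [-3.14, -0.0, 2.998]
wrist_force: [-1.1, -4.0, 3.7]
width: 0.0005
finger_force: 3.0
```

Run:
```python
from h import *
import cv2
st()
s=robot.snapshot("scene")[170:250,280:370]
cv2.imwrite("pics/c2.png",cv2.resize(s,None,fx=6,fy=6,interpolation=cv2.INTER_CUBIC))
```

```text
t 3.7 fix [-47.6  72.9  93.7] rot [-3.14  -0.     2.998] F [-1.1 -4.   3.7] w 0.0004919772919159992 ff 2.9964273222140037
```

View pics/c2.png

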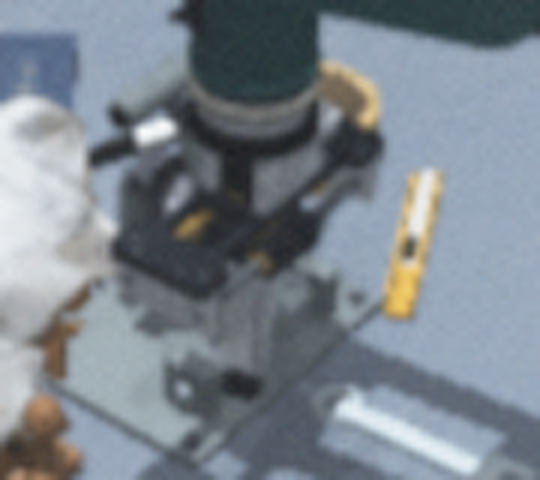

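The foot is now low, near crop (240,383), and the fingertip seems caught on its step. I'll follow the arc inwards.

Call:
carry_out([
  [255, [1, -6, 2], 0],
  [255, [1, -5, 4], 0],
  [255, [1, -4, 4], 0],
])

```text
time: 4.05
tool_pos: [0.5196, 0.0101, 0.0843]
ee_rot: [3.141, 0.0, 2.998]
wrist_force: [0.9, 0.2, -0.3]
width: 0.0004
finger_force: 0.0
```

Call:
carry_out([
  [255, [0, 0, 0], 0],
  [255, [0, 0, 0], 0],
])

```text
time: 4.25
tool_pos: [0.5196, 0.0104, 0.0844]
ee_rot: [3.141, -0.0, 2.998]
wrist_force: [-0.3, -0.5, 0.1]
width: 0.0003
finger_force: 0.0
```

Run:
```python
from h import *
import cv2
st()
# predicted foot px for kick angle, tilt .32
for k in (.6,.8,.9,1.0,1.2,1.4,1.75):
    e=.15-k; l=R.from_euler('y',.32).apply([-.057,.099*np.cos(e),.085+.099*np.sin(e)])+[0,0,.03]
    w=R.from_euler('z',-.144).apply(l)+[.561,-.0545,0]; u,v=proj("scene",w); print(k,round((u-279.6)*6),round((v-169.6)*6))
s=robot.snapshot("scene")[170:250,280:370]
cv2.imwrite("pics/c3.png",cv2.resize(s,None,fx=6,fy=6,interpolation=cv2.INTER_CUBIC))
```

```text
t 4.25 fix [-50.3  58.3  84.4] rot [ 3.141 -0.     2.998] F [-0.3 -0.5  0.1] w 0.00033572151850434995 ff 0.0
0.6 218 365
0.8 235 379
0.9 244 384
1.0 254 387
1.2 274 389
1.4 294 384
1.75 327 361
```

View pics/c3.png

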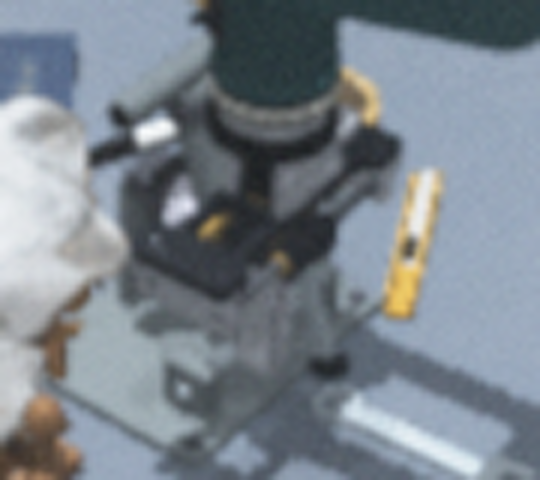

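The foot is at (327,363), which matches the predicted position for fully down (327,361). The frame is still leaning. Next I rise, turn and open the gripper.

Call:
carry_out([
  [255, [0, 0, -40], 0],
  [255, [0, 0, -45], 0],
  [255, [0, 0, -45], 0],
  [255, [0, 0, -45], 0],
  [200, [0, 0, -45], 8],
  [150, [0, 0, -10], 8],
  [100, [0, 0, 0], 8],
  [50, [0, 0, 0], 8],
])

```text
time: 5.1
tool_pos: [0.5201, 0.0107, 0.3159]
ee_rot: [3.14, 0.002, 2.434]
wrist_force: [-0.5, -0.2, 0.0]
width: 0.0291
finger_force: 0.0
```

Call:
carry_out([
  [0, [0, 0, 0], 8],
  [0, [0, 0, 0], 8],
  [0, [0, 0, 0], 8],
  [0, [0, 0, 0], 8],
  [0, [0, 0, 0], 8],
  [0, [0, 0, 0], 8],
  [0, [0, 0, 0], 8],
  [0, [0, 0, 0], 2],
])

```text
time: 5.9
tool_pos: [0.5198, 0.0108, 0.3148]
ee_rot: [3.141, -0.0, 1.425]
wrist_force: [0.2, -0.1, 0.2]
width: 0.0921
finger_force: 0.0
```

Run:
```python
from h import *
import cv2
st()
t=robot.snapshot("top")[155:225,280:380]; s=robot.snapshot("scene")[170:250,280:370]
cv2.imwrite("pics/c4.png",np.hstack([cv2.resize(t,(400,280)),cv2.resize(s,(315,280))]))
```

```text
t 5.9 fix [-50.2  58.7 314.8] rot [ 3.141 -0.     1.425] F [ 0.2 -0.1  0.2] w 0.09211886497544944 ff 0.0
```

View pics/c4.png

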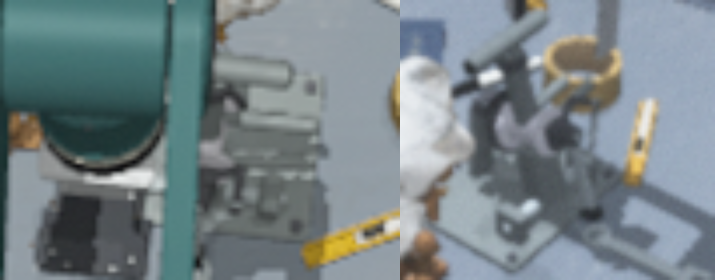

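The kickstand is down, with its foot at (592,212) in the scene half. The frame is still leaning, with its tube from (468,65) to (548,18). Next I grip the tube's +y half.

Call:
carry_out([
  [0, [-9, 37, 0], 0],
  [0, [-9, 37, 0], 0],
  [0, [-9, 36, 0], 0],
  [0, [0, 0, 35], 0],
  [0, [0, 0, 35], 0],
  [0, [0, 0, 25], 0],
  [0, [0, 0, 15], 0],
  [0, [0, 0, 0], 0],
])

```text
time: 6.8
tool_pos: [0.6235, -0.0316, 0.2017]
ee_rot: [-3.136, -0.0, 1.428]
wrist_force: [0.5, -0.3, 0.2]
width: 0.0938
finger_force: 0.0
```

```bash
python3 -c "
from h import *
st()"
```

```text
t 6.8 fix [ 58.6  31.6 201.7] rot [-3.136 -0.     1.428] F [ 0.5 -0.3  0.2] w 0.09378053649411022 ff 0.0
```

Call:
carry_out([
  [150, [0, 0, -3], 0],
  [170, [0, 0, 0], 0],
  [190, [0, 0, 0], 0],
  [210, [0, 0, 0], 0],
  [255, [0, 0, 0], 0],
  [255, [0, 0, 0], 0],
  [255, [0, 0, 0], 0],
  [255, [0, 0, 0], 0],
])

```text
time: 7.6
tool_pos: [0.6246, -0.0319, 0.2074]
ee_rot: [-3.141, -0.0, 1.427]
wrist_force: [0.5, 0.6, -0.1]
width: 0.0334
finger_force: 0.0
```

```bash
python3 -c "
from h import *
st()"
```

```text
t 7.6 fix [ 59.7  31.5 207.4] rot [-3.141 -0.     1.427] F [ 0.5  0.6 -0.1] w 0.0334295636276467 ff 0.0
```

Call:
carry_out([
  [255, [0, 0, 2], 0],
  [255, [0, 0, 0], 0],
  [255, [0, 0, 0], 0],
  [255, [0, 0, 0], 0],
  [255, [0, 0, 0], 0],
])

```text
time: 8.1
tool_pos: [0.6247, -0.0319, 0.2052]
ee_rot: [-3.142, -0.0, 1.427]
wrist_force: [1.8, -0.4, -1.8]
width: 0.021
finger_force: 30.0
```

```bash
python3 -c "
from h import *
st()"
```

```text
t 8.1 fix [ 59.8  31.5 205.2] rot [-3.142 -0.     1.427] F [ 1.8 -0.4 -1.8] w 0.021027345822179133 ff 29.995728135108948
```

Call:
carry_out([
  [255, [0, -7.5, -2.3], 0],
  [255, [0, -7.5, -2.0], 0],
  [255, [0, -7.5, -1.7], 0],
  [255, [0, -7.5, -1.3], 0],
])

```text
time: 8.5
tool_pos: [0.5949, -0.0272, 0.2139]
ee_rot: [3.139, -0.001, 1.428]
wrist_force: [4.4, 1.3, -1.1]
width: 0.0211
finger_force: 30.0
```

Call:
carry_out([
  [255, [0, -7.5, -1.1], 0],
  [255, [0, -7.5, -0.7], 0],
  [255, [0, -7.5, -0.5], 0],
  [255, [0, -4, 0], 0],
  [255, [0, -3.5, 0], 0],
  [255, [0, 0, 0], 0],
  [255, [0, 0, 0], 0],
  [255, [0, 0, 0], 0],
])

```text
time: 9.3
tool_pos: [0.5659, -0.0227, 0.2164]
ee_rot: [3.139, -0.001, 1.428]
wrist_force: [4.8, 3.2, 5.7]
width: 0.021
finger_force: 30.0
```

Run:
```python
from h import *
import cv2
st()
s=robot.snapshot("scene")
for k in (-.05,0,.05):
    for n,l in(("foot",[-.057,.099*np.cos(-1.6),.085+.099*np.sin(-1.6)]),("tubeend-",[0,-.06,.19]),("tubeend+",[0,.06,.19])):
        w=R.from_euler('z',-.144).apply(R.from_euler('y',k).apply(l)+[0,0,.03])+[.561,-.0545,0]
        for c,o in (("scene",(279.6,169.6)),("top",(279.6,154.6))):
            u,v=proj(c,w); m=6 if c=="scene" else 4; print(k,n,c,round((u-o[0])*m),round((v-o[1])*m))
t=cv2.resize(robot.snapshot("top")[155:225,280:380],(400,280)); s=cv2.resize(s[170:250,280:370],None,fx=6,fy=6,interpolation=cv2.INTER_CUBIC)[:,:400]
cv2.imwrite("pics/c5.png",np.hstack([np.vstack([t,np.zeros((200,400,3),np.uint8)]),s]))
```

```text
t 9.3 fix [  0.3  32.1 216.4] rot [ 3.139e+00 -1.000e-03  1.428e+00] F [4.8 3.2 5.7] w 0.02104540831519053 ff 30.006539225578308
-0.05 foot scene 323 385
-0.05 foot top 196 255
-0.05 tubeend- scene 330 54
-0.05 tubeend- top 283 160
-0.05 tubeend+ scene 209 148
-0.05 tubeend+ top 122 143
0 foot scene 324 382
0 foot top 196 256
0 tubeend- scene 317 48
0 tubeend- top 284 147
0 tubeend+ scene 196 142
0 tubeend+ top 124 131
0.05 foot scene 325 379
0.05 foot top 196 256
0.05 tubeend- scene 305 43
0.05 tubeend- top 285 135
0.05 tubeend+ scene 184 136
0.05 tubeend+ top 125 119
```

View pics/c5.png

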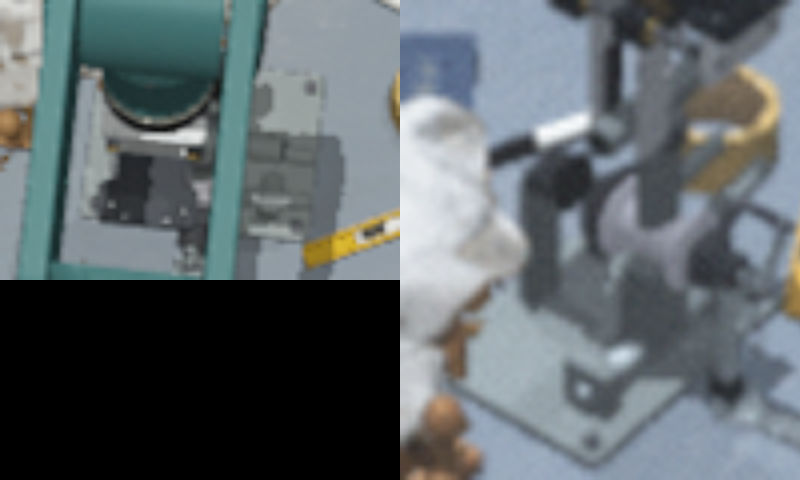

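The foot, at scene (328,388), is down and within a few pixels of the upright prediction (324,382). The tube end also matches a tilt near 0, and the grip holds at 30 N. I'll hand it in.

Call:
carry_out([
  [255, [0, 0, 0], 0],
  [255, [0, 0, 0], 0],
  [255, [0, 0, 0], 0],
])

```text
time: 9.7
tool_pos: [0.566, -0.0228, 0.2163]
ee_rot: [3.139, -0.001, 1.428]
wrist_force: [5.1, 2.8, 5.5]
width: 0.0215
finger_force: 30.0
```

```bash
python3 -c "
from h import *
st(); print(robot.close_job())"
```

```text
t 9.7 fix [  0.4  32.1 216.3] rot [ 3.139e+00 -1.000e-03  1.428e+00] F [5.1 2.8 5.5] w 0.021525921805636044 ff 30.006525814533234
the job is handed in; nothing more can be done
None
```

The kickstand snapped fully down while the frame leaned; the frame is now upright to within about 0.01 rad and still, with the top tube gripped at 30 N, and the job was handed in at 9.7 s.

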